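# Pull the orange-banded carton from the bottom of its stack

## Robot

A 6-joint arm with a two-finger parallel gripper is mounted at the origin on the work surface. World frame = base frame: x ahead of the robot, y to its left, z up, the work surface at z = 0. Lengths are in m, angles in rad, forces in N, time in s.
With the tool pointing down it reaches from about 0.425 to 0.95 m from the base axis. Payload 3.5 kg.
Tool frame: the origin (TCP) lies on the centre line of the jaws, within the pads' length; the fingertips stand 11 mm ahead of it and the grasp point (between the pads) lies 8 mm behind it; y points along the fingers, x is the direction in which the jaws open and shut, and the axes are right-handed (so a half turn about y gives the same grasp; the last joint's range is limited). The gripper opens to 85 mm and grips with 20 to 120 N. Pads are 22 mm wide; open, the fingers measure 114 mm over their backs; the gripper's body (76 mm by 85 mm) begins 54 mm behind the grasp point. The pads swing forward as they close: fully open they stand 13 mm farther back than shut.
Start: joints at [1.032, 0.286, 1.577, -0, 1.279, -0.15], TCP at [0.256, 0.625, 0.242] pointing down, gripper open.
Joint ranges: [-2.77, 2.77], [-0.9, 2.22], [0.21, 2.48], [-1.53, 4.67], [0.24, 2.81], [-2.84, 2.84]. Speed limits (rad/s): [2.79, 2.79, 3.14, 3.14, 3.14, 3.14].

## Interface

Orientations are given as a unit quaternion [x, y, z, w].
In Python, from plant import get_state, read_camera, sign_off gives the robot as it stands.
- The arm moves only by the shell command python3 -m inch 'ROWS' [FORCE]. ROWS is JSON, a list of rows, each an object of numbers: "ax", "ay", "az": the turn, a rotation vector about the tool's x, y, z in rad; "x", "y", "z": the shift along the tool's x, y, z in mm; "hand": the closure, from -1 (fully open) to 1 (shut). In form: [{"ax": .., "ay": .., "az": .., "x": .., "y": .., "z": .., "hand": ..}, ...]. A call has 1 to 5 rows; each row shifts and turns the commanded pose from where the row before left it, along the tool's axes as they then stand; what a row does not reach is not made up. A row lasts 1/12 s, in which the tool goes at most 41.7 mm and 7.16 degrees, less where a joint would pass 70% of its speed; a pose out of reach is approached as far as the arm can. A call with a gripper value outside its range is refused whole. The fingers move at their own pace and stop on an object; FORCE is the grip in N (left out, the last holds). Time passes only in rows, so rows that do not move let the fingers close. It gives the time, the measured TCP pose, the force and the opening at its end, in the units of the state.
- get_state(): the state, without advancing time (a new reading comes with each control period).
- read_camera(name): name is "scene" or "top" or "wrist"; returns a dict with "img" (420x560x3 uint8, red, green, blue), "fov_y" (degrees; the focal length in pixels is half the picture's height over the tangent of half this angle, whatever the lens; pixels are square), "cx", "cy" (the principal point, pixels), "T" (4x4, takes a point from camera to world coordinates); the wrist camera has in their place "T_tool_cam" (4x4, takes a point from camera to tool coordinates, whose origin is the TCP and whose axes are the tool frame's). Camera axes: x right, y down, z forward; pixel columns grow to the right and rows downward; lengths in m; the calibration is good to about 2 mm. A picture is of the moment at which its call begins: read the wrist's pose just before it. There is no depth.
- sign_off(): hands the job in, once; it reports no verdict.
The state is a dict: "time": time; "qpos": joint angles; "dq": joint speeds; "joint_efforts": joint torques, N m; "eef_pos": TCP position; "tcp_rot": TCP orientation; "contact_force": force on the tool from outside, world axes, zero at the start; "wrist_torque": the same for the moment, N m; "opening": opening from 0.0 (shut) to 1.0 (fully open).
Only numpy, scipy, OpenCV 4.12 (cv2) and the standard library are available. Lean on these libraries where they do the work, as an engineer would, in place of code of your own. Each camera call takes 0.05 s, during which the arm holds its last target. There are 200 camera calls.

## Task

The carton with the orange bands is at the bottom of one of the two stacks on the sloping rack: first lift the two plain cartons off it and set them aside, then lay it flat, lid up, in the empty black tray. Then restack the two plain cartons, in either order, one squarely on the other in the bay it came from, close to the stop posts, and let go. Do not disturb the other stack, the bottle or the roll of tape.

Things in the scene. Friction and masses are not known exactly. Their poses are not given: they have to be found in the camera images.
- rack: firm two-bay carton rack: aluminium deck 355 mm wide (along y) on grey legs. Origin on the table under the deck's middle, 55 mm below its surface; x level, towards the high side (away from the robot), y left, z up. The deck rises 25 degrees along +x, reaches 46 mm down-slope and 74 mm up-slope of the bay centres, has no walls at the sides or top
- bay_left (a point): centre of the left bay (green patch, 85 mm left of the deck's middle) on the deck's surface: x up-slope, y left, z square out of the deck (25 deg from vertical, leaning to the robot). At its low side, open between, two grey stop posts 60 mm high, x -28.5 to -36.5 mm, y 48 to 58 mm either side. A seated carton's underside centre is at this point, the next one's 40 mm along z
- bay_right (a point): centre of the right bay, 85 mm to the right of the deck's middle; the same as bay_left in all else.
- carton_orange: closed white carton with two broad orange bands; 56 mm (x) by 120 mm (y) by 40 mm high (z), 0.11 to 0.22 kg, rigid, not slippery. Origin: centre of its underside; z out of its lid. At the start it lies tilted like the deck, its y across the slope, at the bottom of the stack in the left or the right bay, two plain cartons on top of it.
- carton_blue: closed white carton with two broad blue bands; 56 mm (x) by 120 mm (y) by 40 mm high (z), 0.11 to 0.22 kg, rigid, not slippery. Origin: centre of its underside; z out of its lid. At the start it lies tilted like the deck, its y across the slope, at the bottom of the stack in the other bay, two plain cartons on top of it; it stays there.
- black_tray: empty black open tray, fixed to the table, 125 mm (x) by 180 mm (y) outside, 28 mm high, walls and floor 4 mm thick. Origin: centre of its underside, z up. On the robot's left or right side, long side roughly along y.
- cream_tray: cream tray of the same outline, 45 mm high, full of paper inserts, fixed, on the other side; not used. Origin: centre of its underside. Between the two trays, in front of the rack, the table is clear for setting cartons down.
- glue_bottle: white bottle with yellow label and orange cap, 54 mm across, 130 mm high, loose bystander; origin at the centre of its foot.
- tape_roll: green roll of tape lying flat, 96 mm across, 25 mm high, loose bystander; origin at the centre of its underside.
- left_middle: closed white carton with a brown label with a small red patch on the lid and no colour band; 56 mm (x) by 120 mm (y) by 40 mm high (z), 0.11 to 0.22 kg, rigid, not slippery. Origin: centre of its underside; z out of its lid. At the start it lies tilted like the deck, its y across the slope, in the middle of the stack of three in the left bay.
- left_top: closed white carton with a brown label with a small red patch on the lid and no colour band; 56 mm (x) by 120 mm (y) by 40 mm high (z), 0.11 to 0.22 kg, rigid, not slippery. Origin: centre of its underside; z out of its lid. At the start it lies tilted like the deck, its y across the slope, on top of the stack of three in the left bay.
- right_middle: closed white carton with a brown label with a small red patch on the lid and no colour band; 56 mm (x) by 120 mm (y) by 40 mm high (z), 0.11 to 0.22 kg, rigid, not slippery. Origin: centre of its underside; z out of its lid. At the start it lies tilted like the deck, its y across the slope, in the middle of the stack of three in the right bay.
- right_top: closed white carton with a brown label with a small red patch on the lid and no colour band; 56 mm (x) by 120 mm (y) by 40 mm high (z), 0.11 to 0.22 kg, rigid, not slippery. Origin: centre of its underside; z out of its lid. At the start it lies tilted like the deck, its y across the slope, on top of the stack of three in the right bay.
There are look-alikes about, which are no part of the job. What is shaped like the carton_blue but green or purple is not meant. Leave any turquoise look-alike of the carton_orange alone.

How it is judged:
By the outcome, as a careful person would: the job done as asked, in the order asked, and still so for the second after the job is handed in, with the robot touching nothing.
It also fails if it takes over 72 s, if anything falls off the work surface, if the arm or the gripper's body presses on something with over 40 N, if the wrist force passes 120 N, or if a joint passes its speed limit or range.

## Working session

There is one attempt and no reset: what is moved stays moved. The work goes in short steps, Python scripts to look and compute and a shell command to move; the robot and the scene stay as the last step left them, time stands still between calls to the robot, and variables do not carry over. Pictures are saved under pics/ and viewed, about 8 in all and at most 12, crops included, and the job is handed in when it is done.

```bash
mkdir -p pics; ls; python3 - <<'E'
from plant import *
import cv2
s=get_state();print(s)
for n in("scene","top"):
    c=read_camera(n);print(n,c["fov_y"],c["cx"],c["cy"],c["T"])
    cv2.imwrite(f"pics/{n}0.png",c["img"][:,:,::-1])
c=read_camera("wrist");print({k:v for k,v in c.items() if k!="img"})
E
```

```text
pics
{'time': 0.0, 'qpos': array([ 1.03202359e+00,  2.87188426e-01,  1.57820963e+00, -2.06279824e-05,
        1.27858623e+00, -1.50020825e-01]), 'dq': array([ 0.0006169 ,  0.0003554 ,  0.00014457, -0.00022947, -0.00198772,
       -0.00208232]), 'joint_efforts': array([ 3.07932896e-04, -4.05995286e+01, -2.92619312e+01, -1.85819331e-04,
        5.89569536e-03,  6.81785167e-06]), 'eef_pos': array([0.25550441, 0.62407977, 0.24091431]), 'tcp_rot': array([ 0.58752698,  0.39324684, -0.39477022, -0.5867925 ]), 'contact_force': array([0.57813566, 0.03725974, 0.42114144]), 'wrist_torque': array([-0.00041948, -0.03707214,  0.03688909]), 'opening': 1.000422885932742}
scene 42.94932294062043 290.100641962905 204.83637469858428 [[ 0.59993326  0.66117349 -0.45047718  1.315136  ]
 [ 0.8000021  -0.48960001  0.34682627 -0.67606276]
 [ 0.0087587  -0.56845531 -0.82266752  1.42331606]
 [ 0.          0.          0.          1.        ]]
top 42.97055063595886 277.73578270614644 220.79967988797168 [[-0.011587   -0.99742384  0.07079143  0.45123863]
 [-0.99989787  0.01096519 -0.00916593 -0.10612219]
 [ 0.00836607 -0.07089041 -0.99744903  1.73983937]
 [ 0.          0.          0.          1.        ]]
{'fov_y': 71.49565664637987, 'cx': 278.7258278357376, 'cy': 211.94628255383174, 'T_tool_cam': array([[ 9.99997516e-01, -2.18535493e-03,  4.38600209e-04,
         4.08362205e-04],
       [-1.09618830e-03, -3.10848417e-01,  9.50458868e-01,
        -1.31461438e-01],
       [-1.94075179e-03, -9.50456988e-01, -3.10850041e-01,
         8.02093284e-02],
       [ 0.00000000e+00,  0.00000000e+00,  0.00000000e+00,
         1.00000000e+00]])}
```

View pics/scene0.png

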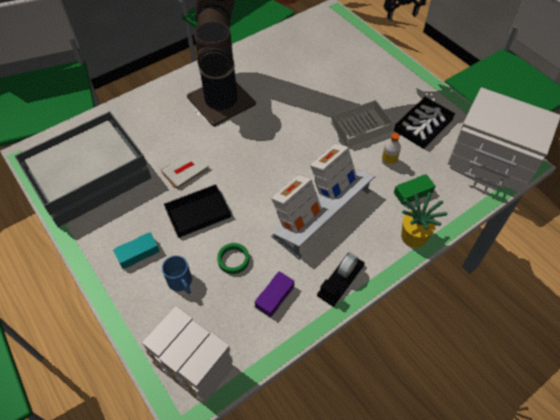

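View pics/top0.png

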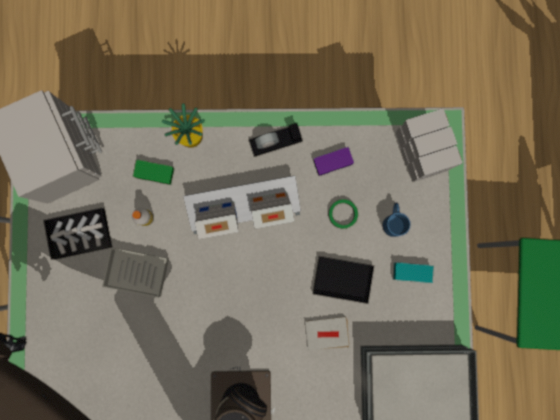

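Top view: the orange-banded carton is in the right bay (its stack at about (272,205)), blue in the left bay (215,215). The black tray is at (343,279), the bottle at (142,216) and the tape at (343,213). I'll enlarge it for corners.

```bash
python3 - <<'E'
import cv2
i=cv2.imread("pics/top0.png")[165:310,180:382]
cv2.imwrite("pics/crop1.png",cv2.resize(i,None,fx=3.9,fy=3.9,interpolation=cv2.INTER_CUBIC))
E
```

```text
(no output)
```

View pics/crop1.png

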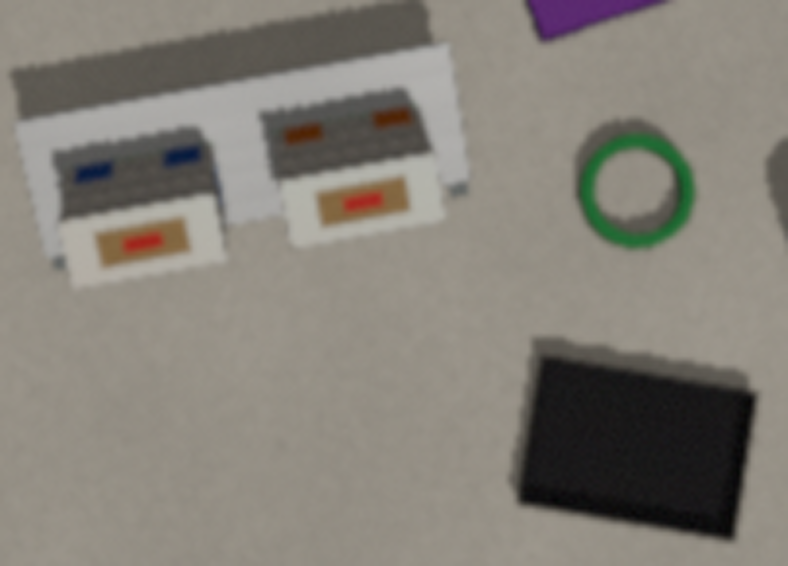

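```bash
cat > h.py <<'E'
import numpy as np, sys
from scipy.spatial.transform import Rotation as R
from scipy.linalg import fractional_matrix_power
from scipy.optimize import least_squares
def cam(c,Tw=None):
    f=c["img"].shape[0]/2/np.tan(np.radians(c["fov_y"]/2))
    return f,c["cx"],c["cy"],(c["T"] if Tw is None else Tw@c["T_tool_cam"])
def proj(k,P):
    f,cx,cy,T=k; p=(np.atleast_2d(P)-T[:3,3])@T[:3,:3]
    return np.c_[cx+f*p[:,0]/p[:,2],cy+f*p[:,1]/p[:,2]]
def plane(k,u,v,z):
    f,cx,cy,T=k; d=T[:3,:3]@[(u-cx)/f,(v-cy)/f,1]; return T[:3,3]+d*(z-T[2,3])/d[2]
def tool(s):
    T=np.eye(4);T[:3,:3]=R.from_quat(s["tcp_rot"]).as_matrix();T[:3,3]=s["eef_pos"];return T
def pose(p,tilt,yaw,flip=0):
    """TCP pose: approach y = straight down tilted by tilt (away from robot side), jaws x up-slope; yaw about z"""
    Rb=R.from_euler('z',yaw).as_matrix()
    xs=np.array([np.cos(tilt),0,np.sin(tilt)]);y=np.array([np.sin(tilt),0,-np.cos(tilt)])
    if flip: xs=-xs
    T=np.eye(4);T[:3,:3]=Rb@np.c_[xs,y,np.cross(xs,y)];T[:3,3]=p;return T
def step(A,B,n=None):
    D=np.linalg.inv(A)@B; a=np.linalg.norm(R.from_matrix(D[:3,:3]).as_rotvec());d=np.linalg.norm(D[:3,3])
    n=n or int(np.ceil(max(a/.12,d/.040,1)))
    M=np.real(fractional_matrix_power(D,1/n)); r=R.from_matrix(M[:3,:3]).as_rotvec();t=M[:3,3]*1000
    print(n,'x {"ax":%.4f,"ay":%.4f,"az":%.4f,"x":%.1f,"y":%.1f,"z":%.1f}'%(*r,*t))
E
python3 - <<'E'
from h import *
from plant import *
c=read_camera("top");k=cam(c)
q=lambda L:[(180+u/3.9,165+v/3.9) for u,v in L]
deck=q([(18,120),(447,45),(467,183)]);L=q([(60,218),(215,192),(227,262),(72,288)]);Rr=q([(282,180),(435,152),(446,220),(294,247)])
a=np.radians(25);X=np.array([np.cos(a),0,np.sin(a)]);Y=np.array([0,1,0]);Z=np.array([-np.sin(a),0,np.cos(a)])
O=np.array([0,0,.055])
M=[O+.074*X+.1775*Y,O+.074*X-.1775*Y,O-.046*X-.1775*Y]
for by in(.085,-.085):
    for sx,sy in((1,1),(1,-1),(-1,-1),(-1,1)): M.append(O+by*Y+.12*Z+sx*.028*X+sy*.06*Y)
M=np.array(M);px=np.array(deck+L+Rr)
tr=lambda p:M@R.from_euler('z',p[2]).as_matrix().T+[p[0],p[1],0]
r=least_squares(lambda p:(proj(k,tr(p))-px).ravel(),[.6,-.1,.1]);print(r.x,np.round(r.fun.reshape(-1,2),1).tolist())
t=np.array([plane(k,u,v,.028) for u,v in q([(540,355),(757,392),(735,540),(520,502)])])
print("tray",t.mean(0),np.linalg.norm(np.diff(t,axis=0),axis=1),np.degrees(np.arctan2(*(t[0]-t[1])[:2])))
for n,u,v,z in(("bottle",142,216,.1),("tape",343,213,.02),("redbox",327,333,.03),("creamc",136,272,.045),("creamR",165,265,.045)):print(n,plane(k,u,v,z))
E
```

```text
[ 0.61226117 -0.01526497  0.16591758] [[-1.0, 0.3], [1.1, -0.3], [1.4, -0.2], [-0.8, 0.5], [-0.2, -0.0], [0.2, -0.6], [0.1, -0.2], [-0.6, 0.1], [0.2, 0.1], [0.2, 0.1], [-0.5, 0.3]]
tray [ 0.38198978 -0.33007536  0.028     ] [0.18071001 0.12207445 0.17831129] 10.319704833741916
bottle [0.58701774 0.29627155 0.1       ]
tape [ 0.59629776 -0.3335736   0.02      ]
redbox [ 0.21453584 -0.27377701  0.03      ]
creamc [0.41444384 0.32752812 0.045     ]
creamR [0.43539855 0.23623394 0.045     ]
```

```bash
cat >> h.py <<'E'
YAW=.1659; RACK=np.array([.6123,-.0153,0]); a=np.radians(25)
def bay(x,y,z,by=-.085,tilt=a,flip=0):
    p=np.array([np.cos(a)*x-np.sin(a)*z, by+y, .055+np.sin(a)*x+np.cos(a)*z])
    return pose(RACK+R.from_euler('z',YAW).as_matrix()@p,tilt,YAW,flip)
E
python3 - <<'E'
from h import *
from plant import *
T=tool(get_state());print(T.round(3))
for f in(0,1):
    B=bay(0,0,.250,flip=f);print(f,B.round(3));step(T,B)
    C=bay(0,0,.095,flip=f);step(B,C)
E
```

```text
[[ 0.379 -0.001 -0.925  0.256]
 [ 0.925 -0.001  0.379  0.624]
 [-0.002 -1.     0.     0.241]
 [ 0.     0.     0.     1.   ]]
0 [[ 0.894  0.417 -0.165  0.522]
 [ 0.15   0.07   0.986 -0.117]
 [ 0.423 -0.906  0.     0.282]
 [ 0.     0.     0.     1.   ]]
20 x {"ax":-0.0110,"ay":0.0500,"az":-0.0200,"x":-13.9,"y":-3.5,"z":-38.6}
4 x {"ax":0.0000,"ay":0.0000,"az":0.0000,"x":0.0,"y":38.8,"z":0.0}
1 [[-0.894  0.417  0.165  0.522]
 [-0.15   0.07  -0.986 -0.117]
 [-0.423 -0.906  0.     0.282]
 [ 0.     0.     0.     1.   ]]
20 x {"ax":-0.0232,"ay":-0.1043,"az":0.0128,"x":-45.9,"y":6.5,"z":12.5}
4 x {"ax":0.0000,"ay":0.0000,"az":-0.0000,"x":-0.0,"y":38.8,"z":-0.0}
```

```bash
cat > st.py <<'E'
from h import *
from plant import *
import cv2
def state(B=None):
    s=get_state();T=tool(s);print("t%.2f pos%s F%s open%.3f q5 %.2f q6 %.2f"%(s["time"],s["eef_pos"].round(4),s["contact_force"].round(1),s["opening"],s["qpos"][4],s["qpos"][5]))
    if B is not None:
        D=np.linalg.inv(T)@B;print("err mm",(D[:3,3]*1000).round(1),"rad",R.from_matrix(D[:3,:3]).as_rotvec().round(4))
    return T
E
r='{"ax":0,"ay":0,"az":0,"x":0,"y":0,"z":0,"hand":-1}'
for i in 1 2 3 4; do python3 -m inch '[{"ax":-0.011,"ay":0.05,"az":-0.02,"x":-13.9,"y":-3.5,"z":-38.6,"hand":-1},{"ax":-0.011,"ay":0.05,"az":-0.02,"x":-13.9,"y":-3.5,"z":-38.6,"hand":-1},{"ax":-0.011,"ay":0.05,"az":-0.02,"x":-13.9,"y":-3.5,"z":-38.6,"hand":-1},{"ax":-0.011,"ay":0.05,"az":-0.02,"x":-13.9,"y":-3.5,"z":-38.6,"hand":-1},{"ax":-0.011,"ay":0.05,"az":-0.02,"x":-13.9,"y":-3.5,"z":-38.6,"hand":-1}]' 60|tail -c 300; done
python3 -m inch '[{"x":0,"hand":-1},{"x":0,"hand":-1},{"x":0,"hand":-1}]'
python3 - <<'E'
from st import *
T=state(bay(0,0,.25));step(T,bay(0,0,.25))
c=read_camera("wrist");cv2.imwrite("pics/w1.png",c["img"][:,:,::-1])
k=cam(c,T)
a=np.radians(25)
pts=[bay(sx*.028,sy*.06,.12)[:3,3] for sx,sy in((1,1),(1,-1),(-1,-1),(-1,1))]
print(proj(k,pts).round(0))
E
```

```text
time: 0.62
eef_pos: [0.3936, 0.4711, 0.2605]
tcp_rot: [-0.628, -0.357, 0.276, 0.635]
contact_force: [1.1, 0.6, -0.3]
opening: 1.001
time: 1.03
eef_pos: [0.4863, 0.2884, 0.2772]
tcp_rot: [-0.656, -0.313, 0.154, 0.67]
contact_force: [0.7, -0.1, -0.1]
opening: 0.998
time: 1.45
eef_pos: [0.5297, 0.088, 0.2861]
tcp_rot: [-0.671, -0.264, 0.028, 0.692]
contact_force: [0.1, 0.9, 0.4]
opening: 1.001
time: 1.87
eef_pos: [0.5218, -0.1172, 0.2819]
tcp_rot: [-0.675, -0.21, -0.097, 0.701]
contact_force: [1.0, -0.9, -0.5]
opening: 0.999
t1.87 pos[ 0.5218 -0.1172  0.2819] F[ 1.  -0.9 -0.5] open0.999 q5 0.99 q6 -0.84
err mm [0.2 0.5 0.6] rad [-0.0007 -0.0034  0.0029]
1 x {"ax":-0.0007,"ay":-0.0034,"az":0.0029,"x":0.2,"y":0.5,"z":0.6}
[[310. 140.]
 [307. 263.]
 [251. 263.]
 [246. 141.]]validation failed for argument at $[0]...
```

View pics/w1.png

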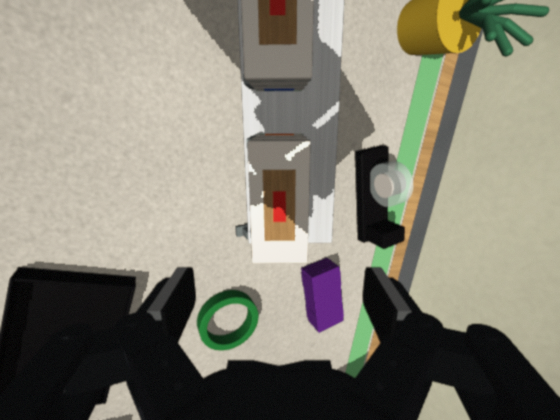

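The right lid's corners are at about (309,139), (307,262), (251,263) and (247,141), within 2 px of the model, so I'll descend and grip the top carton.

```bash

python3 -m inch '[{"ax":0,"ay":-0.003,"az":0.003,"x":0,"y":38,"z":0,"hand":-1},{"ax":0,"ay":0,"az":0,"x":0,"y":38,"z":0,"hand":-1},{"ax":0,"ay":0,"az":0,"x":0,"y":38,"z":0,"hand":-1},{"ax":0,"ay":0,"az":0,"x":0,"y":25,"z":0,"hand":-1},{"ax":0,"ay":0,"az":0,"x":0,"y":16,"z":0,"hand":-1}]'
python3 - <<'E'
from st import *
state(bay(0,0,.095))
E
python3 -m inch '[{"ax":0,"ay":0,"az":0,"x":0,"y":0,"z":0,"hand":1},{"ax":0,"ay":0,"az":0,"x":0,"y":0,"z":0,"hand":1},{"ax":0,"ay":0,"az":0,"x":0,"y":0,"z":0,"hand":1},{"ax":0,"ay":0,"az":0,"x":0,"y":0,"z":0,"hand":1},{"ax":0,"ay":0,"az":0,"x":0,"y":0,"z":0,"hand":1}]' 50
python3 - <<'E'
from st import *
state(bay(0,0,.095))
E
```

```text
time: 2.33
eef_pos: [0.5855, -0.103, 0.1368]
tcp_rot: [-0.674, -0.208, -0.092, 0.703]
contact_force: [-1.2, 0.8, -0.4]
opening: 1.001
t2.33 pos[ 0.5855 -0.103   0.1368] F[-1.2  0.8 -0.4] open1.001 q5 0.68 q6 -0.88
err mm [ 2.5 -3.6 -3. ] rad [-0.0052  0.001  -0.007 ]
time: 2.75
eef_pos: [0.5867, -0.1043, 0.1423]
tcp_rot: [-0.675, -0.21, -0.094, 0.701]
contact_force: [-0.3, -0.8, -2.9]
opening: 0.648
t2.75 pos[ 0.5867 -0.1043  0.1423] F[-0.3 -0.8 -2.9] open0.648 q5 0.68 q6 -0.88
err mm [-0.7  1.  -1.4] rad [-0.001   0.0024 -0.0006]
```

```bash
cat >> h.py <<'E'
def A(z,y=-.13,x=.445): return pose([x,y,z],0,YAW)
E
python3 - <<'E'
from st import *
T=state();L=T.copy();L[:3,3]-=T[:3,1]*.06
step(T,L,2);H=A(.09);step(L,H,7);step(H,A(.018),2)
E
```

```text
t2.75 pos[ 0.5867 -0.1043  0.1423] F[-0.3 -0.8 -2.9] open0.648 q5 0.68 q6 -0.88
2 x {"ax":0.0000,"ay":0.0000,"az":0.0000,"x":-0.0,"y":-30.0,"z":-0.0}
7 x {"ax":-0.0001,"ay":0.0004,"az":0.0622,"x":-20.3,"y":10.7,"z":-0.2}
2 x {"ax":0.0000,"ay":0.0000,"az":0.0000,"x":0.0,"y":36.0,"z":0.0}
```

```bash

python3 -m inch '[{"ax":0,"ay":0,"az":0,"x":0,"y":-12,"z":0,"hand":1},{"ax":0,"ay":0,"az":0,"x":0,"y":-24,"z":0,"hand":1},{"ax":0,"ay":0,"az":0,"x":0,"y":-24,"z":0,"hand":1},{"ax":0,"ay":0,"az":0.0622,"x":-20.3,"y":10.7,"z":-0.2,"hand":1},{"ax":0,"ay":0,"az":0.0622,"x":-20.3,"y":10.7,"z":-0.2,"hand":1}]'
python3 -m inch '[{"ax":0,"ay":0,"az":0.0622,"x":-20.3,"y":10.7,"z":-0.2,"hand":1},{"ax":0,"ay":0,"az":0.0622,"x":-20.3,"y":10.7,"z":-0.2,"hand":1},{"ax":0,"ay":0,"az":0.0622,"x":-20.3,"y":10.7,"z":-0.2,"hand":1},{"ax":0,"ay":0,"az":0.0622,"x":-20.3,"y":10.7,"z":-0.2,"hand":1},{"ax":0,"ay":0,"az":0.0622,"x":-20.3,"y":10.7,"z":-0.2,"hand":1}]'
python3 -m inch '[{"ax":0,"ay":0,"az":0,"x":0,"y":34,"z":0,"hand":1},{"ax":0,"ay":0,"az":0,"x":0,"y":20,"z":0,"hand":1},{"ax":0,"ay":0,"az":0,"x":0,"y":10,"z":0,"hand":1},{"ax":0,"ay":0,"az":0,"x":0,"y":4,"z":0,"hand":1},{"ax":0,"ay":0,"az":0,"x":0,"y":0,"z":0,"hand":1}]'
python3 - <<'E'
from st import *
state(A(.018))
E
```

```text
time: 3.17
eef_pos: [0.5343, -0.115, 0.1639]
tcp_rot: [-0.688, -0.169, -0.052, 0.704]
contact_force: [-0.4, -0.1, -2.9]
opening: 0.65
time: 3.58
eef_pos: [0.4444, -0.1299, 0.089]
tcp_rot: [0.705, 0.058, -0.06, -0.705]
contact_force: [-0.6, 0.8, -1.3]
opening: 0.647
time: 4.0
eef_pos: [0.445, -0.1295, 0.0208]
tcp_rot: [-0.704, -0.059, 0.06, 0.705]
contact_force: [-0.2, -0.1, -1.0]
opening: 0.649
t4.00 pos[ 0.445  -0.1295  0.0208] F[-0.2 -0.1 -1. ] open0.649 q5 0.79 q6 -0.67
err mm [-0.1  2.8 -0.4] rad [-0.0013  0.0023 -0.0013]
```

```bash

python3 -m inch '[{"ax":0,"ay":0,"az":0,"x":0,"y":2.5,"z":0,"hand":1},{"ax":0,"ay":0,"az":0,"x":0,"y":0,"z":0,"hand":1},{"ax":0,"ay":0,"az":0,"x":0,"y":0,"z":0,"hand":1}]'
python3 -m inch '[{"ax":0,"ay":0,"az":0,"x":0,"y":2,"z":0,"hand":1},{"ax":0,"ay":0,"az":0,"x":0,"y":0,"z":0,"hand":1},{"ax":0,"ay":0,"az":0,"x":0,"y":0,"z":0,"hand":1}]'
```

```text
time: 4.25
eef_pos: [0.4461, -0.13, 0.0195]
tcp_rot: [0.705, 0.06, -0.059, -0.704]
contact_force: [-0.1, -0.4, -1.4]
opening: 0.651
time: 4.5
eef_pos: [0.4452, -0.1295, 0.0165]
tcp_rot: [-0.704, -0.059, 0.06, 0.705]
contact_force: [0.2, -0.2, -1.7]
opening: 0.648
```

```bash

python3 -m inch '[{"ax":0,"ay":0,"az":0,"x":0,"y":1.5,"z":0,"hand":1},{"ax":0,"ay":0,"az":0,"x":0,"y":0,"z":0,"hand":1},{"ax":0,"ay":0,"az":0,"x":0,"y":0,"z":0,"hand":1}]'
python3 -m inch '[{"ax":0,"ay":0,"az":0,"x":0,"y":1,"z":0,"hand":1},{"ax":0,"ay":0,"az":0,"x":0,"y":0,"z":0,"hand":1},{"ax":0,"ay":0,"az":0,"x":0,"y":0,"z":0,"hand":1}]'
```

```text
time: 4.75
eef_pos: [0.4453, -0.1295, 0.0163]
tcp_rot: [-0.704, -0.059, 0.06, 0.705]
contact_force: [-3.2, 3.0, 10.1]
opening: 0.649
time: 5.0
eef_pos: [0.4453, -0.1295, 0.0162]
tcp_rot: [-0.704, -0.058, 0.061, 0.705]
contact_force: [-5.8, 4.0, 16.6]
opening: 0.644
```

```bash

python3 -m inch '[{"ax":0,"ay":0,"az":0,"x":0,"y":-2,"z":0,"hand":-1},{"ax":0,"ay":0,"az":0,"x":0,"y":0,"z":0,"hand":-1},{"ax":0,"ay":0,"az":0,"x":0,"y":0,"z":0,"hand":-1},{"ax":0,"ay":0,"az":0,"x":0,"y":0,"z":0,"hand":-1},{"ax":0,"ay":0,"az":0,"x":0,"y":-20,"z":0,"hand":-1}]'
python3 -m inch '[{"ax":0,"ay":0,"az":0,"x":0,"y":-40,"z":0,"hand":-1},{"ax":0,"ay":0,"az":0,"x":0,"y":-40,"z":0,"hand":-1},{"ax":0,"ay":0,"az":0,"x":0,"y":-40,"z":0,"hand":-1},{"ax":0,"ay":0,"az":0,"x":0,"y":0,"z":0,"hand":-1}]'
python3 - <<'E'
from st import *
T=state();H=bay(0,0,.17);step(T,H);step(H,bay(0,0,.056),4)
E
```

```text
time: 5.42
eef_pos: [0.4422, -0.128, 0.0326]
tcp_rot: [-0.703, -0.057, 0.062, 0.707]
contact_force: [-1.3, -0.5, 0.0]
opening: 1.002
time: 5.75
eef_pos: [0.45, -0.1321, 0.1645]
tcp_rot: [0.707, 0.064, -0.055, -0.702]
contact_force: [0.4, -0.6, 1.3]
opening: 1.0
t5.75 pos[ 0.45   -0.1321  0.1645] F[ 0.4 -0.6  1.3] open1.000 q5 1.09 q6 -0.67
4 x {"ax":0.0021,"ay":0.0012,"az":-0.1061,"x":28.6,"y":-6.4,"z":0.8}
4 x {"ax":0.0000,"ay":0.0000,"az":0.0000,"x":0.0,"y":28.5,"z":0.0}
```

```bash

python3 -m inch '[{"ax":0,"ay":0,"az":-0.106,"x":28.6,"y":-6.4,"z":0.8,"hand":-1},{"ax":0,"ay":0,"az":-0.106,"x":28.6,"y":-6.4,"z":0.8,"hand":-1},{"ax":0,"ay":0,"az":-0.106,"x":28.6,"y":-6.4,"z":0.8,"hand":-1},{"ax":0,"ay":0,"az":-0.106,"x":28.6,"y":-6.4,"z":0.8,"hand":-1}]'
python3 -m inch '[{"ax":0,"ay":0,"az":0,"x":0,"y":0,"z":0,"hand":-1},{"ax":0,"ay":0,"az":0,"x":0,"y":0,"z":0,"hand":-1},{"ax":0,"ay":0,"az":0,"x":0,"y":0,"z":0,"hand":-1}]'
python3 - <<'E'
from st import *
T=state();step(T,bay(0,0,.056),4)
c=read_camera("wrist");cv2.imwrite("pics/w2.png",c["img"][:,:,::-1]);k=cam(c,T)
print(proj(k,[bay(sx*.028,sy*.06,.08)[:3,3] for sx,sy in((1,1),(1,-1),(-1,-1),(-1,1))]).round(0))
E
```

```text
time: 6.08
eef_pos: [0.5523, -0.1082, 0.1987]
tcp_rot: [-0.676, -0.207, -0.091, 0.702]
contact_force: [-0.3, 0.9, 0.1]
opening: 0.997
time: 6.33
eef_pos: [0.5503, -0.1083, 0.1975]
tcp_rot: [-0.676, -0.205, -0.088, 0.702]
contact_force: [-1.2, 0.8, -0.1]
opening: 0.998
t6.33 pos[ 0.5503 -0.1083  0.1975] F[-1.2  0.8 -0.1] open0.998 q5 0.82 q6 -0.85
4 x {"ax":-0.0007,"ay":0.0004,"az":-0.0043,"x":2.6,"y":26.3,"z":-0.9}
[[333. 152.]
 [325. 296.]
 [258. 295.]
 [255. 152.]]
```

View pics/w2.png

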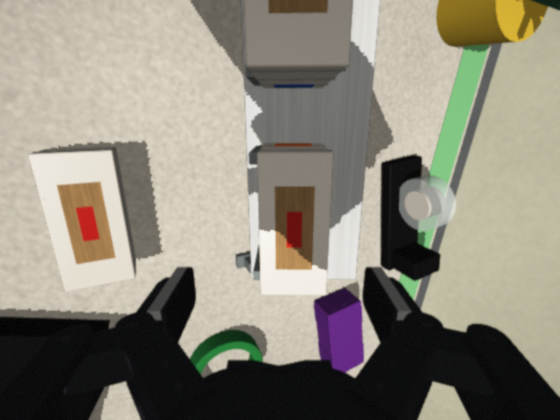

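Middle lid corners are at (331,150), (326,294), (261,294) and (258,150), as predicted. The first carton lies flat at (85,220).

```bash

python3 -m inch '[{"ax":-0.001,"ay":0,"az":-0.008,"x":5,"y":30,"z":-2,"hand":-1},{"ax":-0.001,"ay":0,"az":-0.008,"x":5,"y":30,"z":-2,"hand":-1},{"ax":0,"ay":0,"az":0,"x":0,"y":28,"z":0,"hand":-1},{"ax":0,"ay":0,"az":0,"x":0,"y":16,"z":0,"hand":-1},{"ax":0,"ay":0,"az":0,"x":0,"y":0,"z":0,"hand":-1}]'
python3 -m inch '[{"ax":0,"ay":0,"az":0,"x":0,"y":0,"z":0,"hand":1},{"ax":0,"ay":0,"az":0,"x":0,"y":0,"z":0,"hand":1},{"ax":0,"ay":0,"az":0,"x":0,"y":0,"z":0,"hand":1},{"ax":0,"ay":0,"az":0,"x":0,"y":0,"z":0,"hand":1},{"ax":0,"ay":0,"az":0,"x":0,"y":0,"z":0,"hand":1}]' 50
python3 - <<'E'
from st import *
T=state(bay(0,0,.056));L=T.copy();L[:3,3]-=T[:3,1]*.07
H=A(.09,.06);step(L,H);
E
```

```text
time: 6.8
eef_pos: [0.6014, -0.1022, 0.103]
tcp_rot: [-0.674, -0.208, -0.092, 0.703]
contact_force: [-0.9, 0.5, -0.7]
opening: 0.997
time: 7.22
eef_pos: [0.6042, -0.104, 0.1101]
tcp_rot: [-0.675, -0.212, -0.096, 0.7]
contact_force: [-3.2, -1.2, 3.6]
opening: 0.641
t7.22 pos[ 0.6042 -0.104   0.1101] F[-3.2 -1.2  3.6] open0.641 q5 0.61 q6 -0.91
err mm [-2.8  3.5  1.1] rad [0.0012 0.0025 0.0042]
6 x {"ax":0.0003,"ay":0.0004,"az":0.0734,"x":-19.8,"y":9.3,"z":31.4}
```

```bash

python3 -m inch '[{"ax":0,"ay":0,"az":0,"x":0,"y":-12,"z":0,"hand":1},{"ax":0,"ay":0,"az":0,"x":0,"y":-24,"z":0,"hand":1},{"ax":0,"ay":0,"az":0,"x":0,"y":-24,"z":0,"hand":1},{"ax":0,"ay":0,"az":0,"x":0,"y":0,"z":0,"hand":1}]'
python3 - <<'E'
from st import *
T=state()
H=A(.09,-.115,.435);step(T,H);step(H,A(.09,.06,.445)); step(H,A(.09,.06,.435))
E
```

```text
time: 7.55
eef_pos: [0.5801, -0.1088, 0.1678]
tcp_rot: [-0.676, -0.214, -0.098, 0.698]
contact_force: [0.9, -1.2, -1.1]
opening: 0.643
t7.55 pos[ 0.5801 -0.1088  0.1678] F[ 0.9 -1.2 -1.1] open0.643 q5 0.72 q6 -0.88
5 x {"ax":0.0010,"ay":0.0004,"az":0.0891,"x":-32.2,"y":7.4,"z":3.7}
5 x {"ax":0.0000,"ay":0.0000,"az":0.0000,"x":7.8,"y":0.0,"z":34.2}
5 x {"ax":0.0000,"ay":0.0000,"az":0.0000,"x":5.8,"y":0.0,"z":34.5}
```

```bash

python3 -m inch '[{"ax":0.001,"ay":0,"az":0.089,"x":-32.2,"y":7.4,"z":3.7,"hand":1},{"ax":0.001,"ay":0,"az":0.089,"x":-32.2,"y":7.4,"z":3.7,"hand":1},{"ax":0.001,"ay":0,"az":0.089,"x":-32.2,"y":7.4,"z":3.7,"hand":1},{"ax":0.001,"ay":0,"az":0.089,"x":-32.2,"y":7.4,"z":3.7,"hand":1},{"ax":0.001,"ay":0,"az":0.089,"x":-32.2,"y":7.4,"z":3.7,"hand":1}]'
python3 -m inch '[{"ax":0,"ay":0,"az":0,"x":5.8,"y":0,"z":34.5,"hand":1},{"ax":0,"ay":0,"az":0,"x":5.8,"y":0,"z":34.5,"hand":1},{"ax":0,"ay":0,"az":0,"x":5.8,"y":0,"z":34.5,"hand":1},{"ax":0,"ay":0,"az":0,"x":5.8,"y":0,"z":34.5,"hand":1},{"ax":0,"ay":0,"az":0,"x":5.8,"y":0,"z":34.5,"hand":1}]'
python3 -m inch '[{"ax":0,"ay":0,"az":0,"x":0,"y":30,"z":0,"hand":1},{"ax":0,"ay":0,"az":0,"x":0,"y":20,"z":0,"hand":1},{"ax":0,"ay":0,"az":0,"x":0,"y":10,"z":0,"hand":1},{"ax":0,"ay":0,"az":0,"x":0,"y":4,"z":0,"hand":1},{"ax":0,"ay":0,"az":0,"x":0,"y":0,"z":0,"hand":1}]'
python3 - <<'E'
from st import *
state(A(.018,.06,.435))
E
```

```text
time: 7.97
eef_pos: [0.431, -0.1133, 0.0846]
tcp_rot: [-0.703, -0.056, 0.064, 0.706]
contact_force: [0.5, 0.6, -1.6]
opening: 0.643
time: 8.38
eef_pos: [0.432, 0.0629, 0.086]
tcp_rot: [-0.703, -0.057, 0.061, 0.706]
contact_force: [0.5, -0.6, -2.1]
opening: 0.645
time: 8.8
eef_pos: [0.4315, 0.0615, 0.022]
tcp_rot: [-0.703, -0.056, 0.062, 0.706]
contact_force: [0.3, -0.5, -1.2]
opening: 0.644
t8.80 pos[0.4315 0.0615 0.022 ] F[ 0.3 -0.5 -1.2] open0.644 q5 0.79 q6 -0.26
err mm [ 3.2  4.  -2.1] rad [-0.0051  0.0021 -0.0083]
```

```bash
for i in 1 2; do
python3 -m inch '[{"ax":-0.003,"ay":0,"az":-0.004,"x":0,"y":1.5,"z":0,"hand":1},{"ax":0,"ay":0,"az":0,"x":0,"y":0,"z":0,"hand":1},{"ax":0,"ay":0,"az":0,"x":0,"y":0,"z":0,"hand":1}]' | grep -E "eef|contact"; done
```

```text
eef_pos: [0.4327, 0.061, 0.0217]
contact_force: [0.2, 0.0, -2.1]
eef_pos: [0.433, 0.0611, 0.0203]
contact_force: [1.5, -0.7, 0.8]
```

```bash

python3 -m inch '[{"ax":0,"ay":0,"az":0,"x":0,"y":1.5,"z":0,"hand":1},{"ax":0,"ay":0,"az":0,"x":0,"y":0,"z":0,"hand":1},{"ax":0,"ay":0,"az":0,"x":0,"y":0,"z":0,"hand":1}]' | grep -E "eef|contact"
```

```text
eef_pos: [0.433, 0.0611, 0.0202]
contact_force: [-5.7, -1.4, 14.1]
```

```bash

python3 -m inch '[{"ax":0,"ay":0,"az":0,"x":0,"y":-2,"z":0,"hand":-1},{"ax":0,"ay":0,"az":0,"x":0,"y":0,"z":0,"hand":-1},{"ax":0,"ay":0,"az":0,"x":0,"y":0,"z":0,"hand":-1},{"ax":0,"ay":0,"az":0,"x":0,"y":0,"z":0,"hand":-1},{"ax":0,"ay":0,"az":0,"x":0,"y":-20,"z":0,"hand":-1}]' |grep -E "eef|open"
python3 -m inch '[{"ax":0,"ay":0,"az":0,"x":0,"y":-40,"z":0,"hand":-1},{"ax":0,"ay":0,"az":0,"x":0,"y":-40,"z":0,"hand":-1},{"ax":0,"ay":0,"az":0,"x":0,"y":-20,"z":0,"hand":-1},{"ax":0,"ay":0,"az":0,"x":-5.8,"y":0,"z":-36,"hand":-1},{"ax":0,"ay":0,"az":0,"x":-5.8,"y":0,"z":-36,"hand":-1}]'|grep eef
python3 -m inch '[{"ax":0,"ay":0,"az":0,"x":-5.8,"y":0,"z":-36,"hand":-1},{"ax":0,"ay":0,"az":0,"x":-5.8,"y":0,"z":-36,"hand":-1},{"ax":0,"ay":0,"az":0,"x":-5.8,"y":0,"z":-36,"hand":-1},{"ax":0,"ay":0,"az":0,"x":0,"y":0,"z":0,"hand":-1}]'|grep eef
python3 - <<'E'
from st import *
T=state();step(T,bay(0,0,.12))
E
```

```text
eef_pos: [0.4286, 0.0617, 0.037]
opening: 1.0
eef_pos: [0.4336, -0.0111, 0.1424]
eef_pos: [0.4338, -0.1258, 0.141]
t10.72 pos[ 0.4338 -0.1258  0.141 ] F[-0.1  0.8  1. ] open1.001 q5 1.05 q6 -0.67
4 x {"ax":0.0014,"ay":-0.0004,"az":-0.1084,"x":36.6,"y":0.3,"z":-1.3}
```

```bash

python3 -m inch '[{"ax":0.001,"ay":0,"az":-0.108,"x":36.6,"y":0.3,"z":-1.3,"hand":-1},{"ax":0.001,"ay":0,"az":-0.108,"x":36.6,"y":0.3,"z":-1.3,"hand":-1},{"ax":0.001,"ay":0,"az":-0.108,"x":36.6,"y":0.3,"z":-1.3,"hand":-1},{"ax":0.001,"ay":0,"az":-0.108,"x":36.6,"y":0.3,"z":-1.3,"hand":-1},{"ax":0,"ay":0,"az":0,"x":0,"y":0,"z":0,"hand":-1}]'|grep eef
python3 -m inch '[{"ax":0,"ay":0,"az":0,"x":0,"y":0,"z":0,"hand":-1},{"ax":0,"ay":0,"az":0,"x":0,"y":0,"z":0,"hand":-1}]'|grep eef
python3 - <<'E'
from st import *
T=state(bay(0,0,.12));step(T,bay(0,0,.0165),4)
c=read_camera("wrist");cv2.imwrite("pics/w3.png",c["img"][:,:,::-1]);k=cam(c,T)
print(proj(k,[bay(sx*.028,sy*.06,.04)[:3,3] for sx,sy in((1,1),(1,-1),(-1,-1),(-1,1))]).round(0))
E
```

```text
eef_pos: [0.5785, -0.1014, 0.1642]
eef_pos: [0.5748, -0.101, 0.162]
t11.30 pos[ 0.5748 -0.101   0.162 ] F[-0.2  0.3  0.1] open1.000 q5 0.73 q6 -0.86
err mm [ 1.1 -1.5 -6.7] rad [-0.0048  0.0027 -0.0054]
4 x {"ax":-0.0012,"ay":0.0007,"az":-0.0013,"x":0.4,"y":25.5,"z":-1.7}
[[320. 157.]
 [314. 301.]
 [247. 301.]
 [242. 157.]]
```

View pics/w3.png

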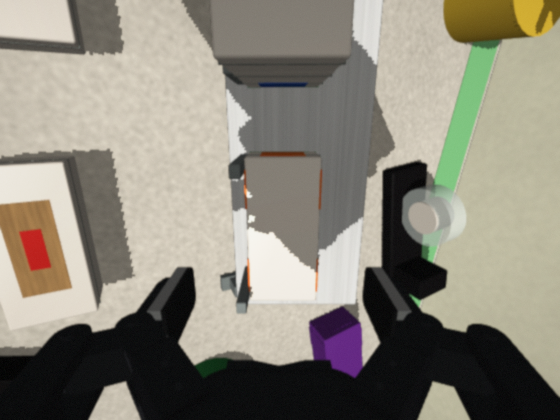

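The orange carton's lid is at (245–321, 156–303), within 3 px of the prediction, with both posts visible on its left. I'll grip it now.

```bash

python3 -m inch '[{"ax":-0.005,"ay":0.003,"az":-0.005,"x":2,"y":30,"z":-6.7,"hand":-1},{"ax":0,"ay":0,"az":0,"x":0,"y":30,"z":0,"hand":-1},{"ax":0,"ay":0,"az":0,"x":0,"y":25,"z":0,"hand":-1},{"ax":0,"ay":0,"az":0,"x":0,"y":15,"z":0,"hand":-1},{"ax":0,"ay":0,"az":0,"x":0,"y":0,"z":0,"hand":-1}]' |grep eef
python3 -m inch '[{"ax":0,"ay":0,"az":0,"x":0,"y":0,"z":0,"hand":-1},{"ax":0,"ay":0,"az":0,"x":0,"y":0,"z":0,"hand":-1}]'|grep -E "eef|cont"
python3 - <<'E'
from st import *
state(bay(0,0,.0165))
E
python3 -m inch '[{"ax":0,"ay":0,"az":0,"x":0,"y":0,"z":0,"hand":1},{"ax":0,"ay":0,"az":0,"x":0,"y":0,"z":0,"hand":1},{"ax":0,"ay":0,"az":0,"x":0,"y":0,"z":0,"hand":1},{"ax":0,"ay":0,"az":0,"x":0,"y":0,"z":0,"hand":1},{"ax":0,"ay":0,"az":0,"x":0,"y":0,"z":0,"hand":1}]' 50 >/dev/null
python3 - <<'E'
from st import *
state(bay(0,0,.0165))
E
```

```text
eef_pos: [0.6181, -0.0997, 0.0687]
eef_pos: [0.6205, -0.1011, 0.0741]
contact_force: [0.5, -0.3, -0.0]
t11.93 pos[ 0.6205 -0.1011  0.0741] F[ 0.5 -0.3 -0. ] open1.002 q5 0.55 q6 -0.93
err mm [-2.6  3.4  1. ] rad [ 0.0021 -0.0003  0.0032]
t12.35 pos[ 0.6208 -0.1014  0.0749] F[-4.5 -0.1  5.7] open0.649 q5 0.55 q6 -0.93
err mm [-3.2  4.   1.3] rad [0.0023 0.0003 0.0038]
```

```bash

python3 -m inch '[{"ax":0,"ay":0,"az":0,"x":0,"y":-10,"z":0,"hand":1},{"ax":0,"ay":0,"az":0,"x":0,"y":-25,"z":0,"hand":1},{"ax":0,"ay":0,"az":0,"x":0,"y":-35,"z":0,"hand":1},{"ax":0,"ay":0,"az":0,"x":0,"y":-15,"z":0,"hand":1},{"ax":0,"ay":0,"az":0,"x":0,"y":0,"z":0,"hand":1}]'
python3 - <<'E'
from st import *
T=state()
B=lambda z:pose([.382,-.330,z],0,-.18)
H=A(.15,-.18,.47);step(T,H);step(H,B(.13));step(T,B(.13),8)
E
```

```text
time: 12.77
eef_pos: [0.5859, -0.1079, 0.1551]
tcp_rot: [-0.677, -0.213, -0.099, 0.698]
contact_force: [1.2, -0.0, -1.8]
opening: 0.644
t12.77 pos[ 0.5859 -0.1079  0.1551] F[ 1.2 -0.  -1.8] open0.644 q5 0.69 q6 -0.88
4 x {"ax":0.0015,"ay":-0.0001,"az":0.1113,"x":-30.9,"y":-7.5,"z":-13.0}
5 x {"ax":0.0000,"ay":0.0692,"az":0.0000,"x":-18.5,"y":4.0,"z":-29.6}
8 x {"ax":-0.0089,"ay":0.0425,"az":0.0552,"x":-26.1,"y":-3.7,"z":-27.6}
```

```bash

python3 -m inch '[{"ax":0.0015,"ay":0,"az":0.1113,"x":-30.9,"y":-7.5,"z":-13,"hand":1},{"ax":0.0015,"ay":0,"az":0.1113,"x":-30.9,"y":-7.5,"z":-13,"hand":1},{"ax":0.0015,"ay":0,"az":0.1113,"x":-30.9,"y":-7.5,"z":-13,"hand":1},{"ax":0.0015,"ay":0,"az":0.1113,"x":-30.9,"y":-7.5,"z":-13,"hand":1}]'|grep eef
python3 -m inch '[{"ax":0,"ay":0.0692,"az":0,"x":-18.5,"y":4,"z":-29.6,"hand":1},{"ax":0,"ay":0.0692,"az":0,"x":-18.5,"y":4,"z":-29.6,"hand":1},{"ax":0,"ay":0.0692,"az":0,"x":-18.5,"y":4,"z":-29.6,"hand":1},{"ax":0,"ay":0.0692,"az":0,"x":-18.5,"y":4,"z":-29.6,"hand":1},{"ax":0,"ay":0.0692,"az":0,"x":-18.5,"y":4,"z":-29.6,"hand":1}]'|grep eef
python3 -m inch '[{"ax":0,"ay":0,"az":0,"x":0,"y":0,"z":0,"hand":1},{"ax":0,"ay":0,"az":0,"x":0,"y":0,"z":0,"hand":1},{"ax":0,"ay":0,"az":0,"x":0,"y":0,"z":0,"hand":1},{"ax":0,"ay":0,"az":0,"x":0,"y":0,"z":0,"hand":1}]'|grep eef
python3 - <<'E'
from st import *
T=state(pose([.382,-.330,.03],0,-.18))
c=read_camera("wrist");k=cam(c,T);im=c["img"][:,:,::-1].copy()
Q=pose([.382,-.33,.028],0,-.18);Rz=R.from_euler('z',-.18).as_matrix()
pts=[Rz@np.array([sx*.0625,sy*.09,.028])+[.382,-.33,0] for sx,sy in((1,1),(1,-1),(-1,-1),(-1,1))]
p=proj(k,pts);print(p.round(0));cv2.polylines(im,[p.astype(np.int32)],True,(0,0,255),1)
cv2.imwrite("pics/w4.png",im)
E
```

```text
eef_pos: [0.4665, -0.1789, 0.1443]
eef_pos: [0.3798, -0.3293, 0.1245]
eef_pos: [0.3813, -0.3275, 0.1253]
t13.85 pos[ 0.3813 -0.3275  0.1253] F[-0.5  0.4 -1.9] open0.646 q5 1.02 q6 -0.73
err mm [ 1.9 95.3 -2.6] rad [-0.0032  0.0014 -0.008 ]
[[367. 107.]
 [349. 313.]
 [214. 312.]
 [198. 107.]]
```

View pics/w4.png

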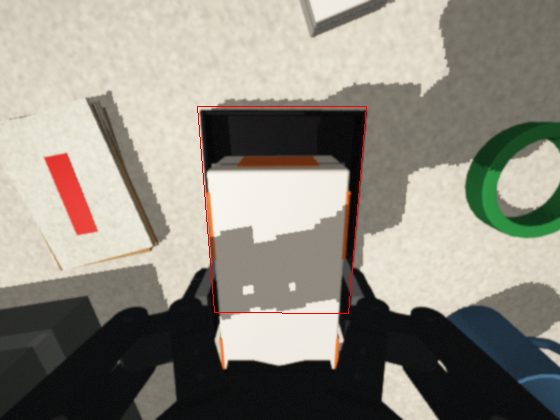

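The tray rim at (200–366, 108–) matches the model outline, so I'll lower.

```bash

python3 -m inch '[{"ax":-0.003,"ay":0,"az":-0.008,"x":2,"y":35,"z":-3,"hand":1},{"ax":0,"ay":0,"az":0,"x":0,"y":35,"z":0,"hand":1},{"ax":0,"ay":0,"az":0,"x":0,"y":18,"z":0,"hand":1},{"ax":0,"ay":0,"az":0,"x":0,"y":6,"z":0,"hand":1},{"ax":0,"ay":0,"az":0,"x":0,"y":0,"z":0,"hand":1}]'|grep -E "eef|cont"
for i in 1 2 3; do python3 -m inch '[{"ax":0,"ay":0,"az":0,"x":0,"y":1.5,"z":0,"hand":1},{"ax":0,"ay":0,"az":0,"x":0,"y":0,"z":0,"hand":1},{"ax":0,"ay":0,"az":0,"x":0,"y":0,"z":0,"hand":1}]'|grep -E "eef|cont"; done
```

```text
eef_pos: [0.3819, -0.3299, 0.0302]
contact_force: [-0.7, 0.0, -2.1]
eef_pos: [0.3833, -0.3329, 0.0322]
contact_force: [0.3, -0.7, -1.0]
eef_pos: [0.3823, -0.3321, 0.0295]
contact_force: [0.5, -0.8, -1.4]
eef_pos: [0.382, -0.3318, 0.0273]
contact_force: [0.7, 0.5, -1.6]
```

```bash

for i in 1 2; do python3 -m inch '[{"ax":0,"ay":0,"az":0,"x":0,"y":1.5,"z":0,"hand":1},{"ax":0,"ay":0,"az":0,"x":0,"y":0,"z":0,"hand":1},{"ax":0,"ay":0,"az":0,"x":0,"y":0,"z":0,"hand":1}]'|grep -E "eef|cont"; done
```

```text
eef_pos: [0.3822, -0.332, 0.026]
contact_force: [0.1, 0.3, -1.1]
eef_pos: [0.3824, -0.3318, 0.0254]
contact_force: [-1.3, 4.0, 5.8]
```

```bash

python3 -m inch '[{"ax":0,"ay":0,"az":0,"x":0,"y":0,"z":0,"hand":-0.6},{"ax":0,"ay":0,"az":0,"x":0,"y":0,"z":0,"hand":-0.6},{"ax":0,"ay":0,"az":0,"x":0,"y":0,"z":0,"hand":-0.6},{"ax":0,"ay":0,"az":0,"x":0,"y":0,"z":0,"hand":-0.6},{"ax":0,"ay":0,"az":0,"x":0,"y":-10,"z":0,"hand":-0.6}]'
python3 -m inch '[{"ax":0,"ay":0,"az":0,"x":0,"y":-30,"z":0,"hand":-0.6},{"ax":0,"ay":0,"az":0,"x":0,"y":-35,"z":0,"hand":-1},{"ax":0,"ay":0,"az":0,"x":0,"y":-35,"z":0,"hand":-1},{"ax":0,"ay":0,"az":0,"x":0,"y":0,"z":0,"hand":-1},{"ax":0,"ay":0,"az":0,"x":0,"y":0,"z":0,"hand":-1}]'
python3 - <<'E'
from st import *
T=state();step(T,A(.12,-.1295,.4453));step(A(.12,-.1295,.4453),A(.0163,-.1295,.4453),4)
c=read_camera("wrist");cv2.imwrite("pics/w5.png",c["img"][:,:,::-1])
E
```

```text
time: 15.98
eef_pos: [0.3811, -0.3306, 0.0329]
tcp_rot: [-0.703, 0.064, -0.063, 0.705]
contact_force: [-0.1, -0.3, -0.7]
opening: 0.799
time: 16.4
eef_pos: [0.3835, -0.3335, 0.1381]
tcp_rot: [0.706, -0.062, 0.065, -0.702]
contact_force: [-0.2, 0.2, 0.1]
opening: 0.999
t16.40 pos[ 0.3835 -0.3335  0.1381] F[-0.2  0.2  0.1] open0.999 q5 1.03 q6 -0.74
6 x {"ax":0.0011,"ay":-0.0576,"az":0.0008,"x":9.1,"y":2.9,"z":34.5}
4 x {"ax":0.0000,"ay":0.0000,"az":0.0000,"x":0.0,"y":25.9,"z":0.0}
```

View pics/w5.png

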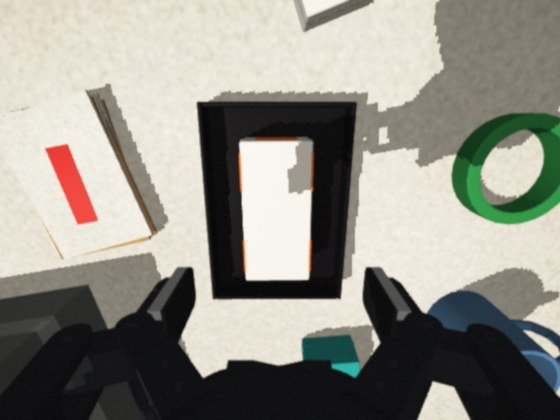

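The orange carton lies flat and centred in the tray (240–313, 138–281). Next I'll pick carton A.

```bash

python3 -m inch '[{"ax":0.001,"ay":-0.0576,"az":0.001,"x":9.1,"y":2.9,"z":34.5,"hand":-1},{"ax":0.001,"ay":-0.0576,"az":0.001,"x":9.1,"y":2.9,"z":34.5,"hand":-1},{"ax":0.001,"ay":-0.0576,"az":0.001,"x":9.1,"y":2.9,"z":34.5,"hand":-1},{"ax":0.001,"ay":-0.0576,"az":0.001,"x":9.1,"y":2.9,"z":34.5,"hand":-1},{"ax":0.001,"ay":-0.0576,"az":0.001,"x":9.1,"y":2.9,"z":34.5,"hand":-1}]'|grep eef
python3 -m inch '[{"ax":0.001,"ay":-0.0576,"az":0.001,"x":9.1,"y":2.9,"z":34.5,"hand":-1},{"ax":0,"ay":0,"az":0,"x":0,"y":0,"z":0,"hand":-1},{"ax":0,"ay":0,"az":0,"x":0,"y":0,"z":0,"hand":-1},{"ax":0,"ay":0,"az":0,"x":0,"y":0,"z":0,"hand":-1}]'|grep eef
python3 - <<'E'
from st import *
state(A(.0163,-.1295,.4453))
E
```

```text
eef_pos: [0.4377, -0.161, 0.1182]
eef_pos: [0.4432, -0.1276, 0.1163]
t17.20 pos[ 0.4432 -0.1276  0.1163] F[-0.2 -0.3 -0.5] open0.997 q5 1.01 q6 -0.67
err mm [ 2.4 99.9 -3. ] rad [-0.0069  0.0001 -0.0064]
```

```bash

python3 -m inch '[{"ax":-0.006,"ay":0,"az":-0.006,"x":2,"y":35,"z":-2.5,"hand":-1},{"ax":0,"ay":0,"az":0,"x":0,"y":35,"z":0,"hand":-1},{"ax":0,"ay":0,"az":0,"x":0,"y":20,"z":0,"hand":-1},{"ax":0,"ay":0,"az":0,"x":0,"y":8,"z":0,"hand":-1},{"ax":0,"ay":0,"az":0,"x":0,"y":0,"z":0,"hand":-1}]'|grep eef
python3 -m inch '[{"ax":0,"ay":0,"az":0,"x":0,"y":0,"z":0,"hand":-1},{"ax":0,"ay":0,"az":0,"x":0,"y":0,"z":0,"hand":-1},{"ax":0,"ay":0,"az":0,"x":0,"y":0,"z":0,"hand":-1}]'|grep eef
python3 - <<'E'
from st import *
state(A(.0163,-.1295,.4453))
E
```

```text
eef_pos: [0.4442, -0.1301, 0.0171]
eef_pos: [0.4475, -0.1308, 0.021]
t17.87 pos[ 0.4475 -0.1308  0.021 ] F[ 0.6 -0.6  0.1] open0.998 q5 0.78 q6 -0.67
err mm [-1.9  4.7  1.7] rad [ 0.0024 -0.0008  0.0043]
```

```bash

python3 -m inch '[{"ax":0.002,"ay":0,"az":0.004,"x":-2,"y":3,"z":1.7,"hand":-1},{"ax":0,"ay":0,"az":0,"x":0,"y":0,"z":0,"hand":1},{"ax":0,"ay":0,"az":0,"x":0,"y":0,"z":0,"hand":1},{"ax":0,"ay":0,"az":0,"x":0,"y":0,"z":0,"hand":1},{"ax":0,"ay":0,"az":0,"x":0,"y":0,"z":0,"hand":1}]' 50|grep eef
python3 -m inch '[{"ax":0,"ay":0,"az":0,"x":0,"y":0,"z":0,"hand":1},{"ax":0,"ay":0,"az":0,"x":0,"y":0,"z":0,"hand":1}]'|grep -E "eef|open"
python3 - <<'E'
from st import *
T=state(A(.0163,-.1295,.4453))
H=T.copy();H[2,3]+=.11;step(T,H,3)
U=bay(.0,.0,.11);step(H,U);step(U,bay(.0,.0,.025),4)
E
```

```text
eef_pos: [0.4444, -0.1286, 0.0169]
eef_pos: [0.4444, -0.1286, 0.0169]
opening: 0.647
t18.45 pos[ 0.4444 -0.1286  0.0169] F[0.2 1.  5. ] open0.647 q5 0.78 q6 -0.67
err mm [ 0.7  0.6 -1. ] rad [-0.0014 -0.0002 -0.0017]
3 x {"ax":-0.0000,"ay":0.0000,"az":0.0000,"x":-0.1,"y":-36.7,"z":0.1}
4 x {"ax":-0.0003,"ay":-0.0001,"az":-0.1095,"x":35.4,"y":-1.3,"z":-0.2}
4 x {"ax":0.0000,"ay":0.0000,"az":0.0000,"x":-0.0,"y":21.2,"z":0.0}
```

```bash

python3 -m inch '[{"ax":0,"ay":0,"az":0,"x":0,"y":-20,"z":0,"hand":1},{"ax":0,"ay":0,"az":0,"x":0,"y":-38,"z":0,"hand":1},{"ax":0,"ay":0,"az":0,"x":0,"y":-38,"z":0,"hand":1},{"ax":0,"ay":0,"az":0,"x":0,"y":-14,"z":0,"hand":1}]'|grep eef
python3 -m inch '[{"ax":0,"ay":0,"az":-0.1095,"x":35.4,"y":-1.3,"z":0,"hand":1},{"ax":0,"ay":0,"az":-0.1095,"x":35.4,"y":-1.3,"z":0,"hand":1},{"ax":0,"ay":0,"az":-0.1095,"x":35.4,"y":-1.3,"z":0,"hand":1},{"ax":0,"ay":0,"az":-0.1095,"x":35.4,"y":-1.3,"z":0,"hand":1},{"ax":0,"ay":0,"az":0,"x":0,"y":0,"z":0,"hand":1}]'|grep eef
python3 -m inch '[{"ax":0,"ay":0,"az":0,"x":0,"y":0,"z":0,"hand":1},{"ax":0,"ay":0,"az":0,"x":0,"y":0,"z":0,"hand":1},{"ax":0,"ay":0,"az":0,"x":0,"y":0,"z":0,"hand":1}]'|grep eef
python3 - <<'E'
from st import *
T=state(bay(.003,.002,.11))
E
```

```text
eef_pos: [0.446, -0.1295, 0.1305]
eef_pos: [0.5823, -0.1058, 0.1548]
eef_pos: [0.5788, -0.1056, 0.1525]
t19.45 pos[ 0.5788 -0.1056  0.1525] F[-0.1 -0.8 -1.6] open0.646 q5 0.71 q6 -0.88
err mm [ 5.3 -1.4  0.5] rad [-0.003  -0.0015 -0.0043]
```

```bash

python3 -m inch '[{"ax":-0.003,"ay":-0.001,"az":-0.004,"x":5,"y":0,"z":0,"hand":1},{"ax":0,"ay":0,"az":0,"x":0,"y":25,"z":0,"hand":1},{"ax":0,"ay":0,"az":0,"x":0,"y":8,"z":0,"hand":1},{"ax":0,"ay":0,"az":0,"x":0,"y":0,"z":0,"hand":1},{"ax":0,"ay":0,"az":0,"x":0,"y":0,"z":0,"hand":1}]'|grep eef
python3 -m inch '[{"ax":0,"ay":0,"az":0,"x":0,"y":0,"z":0,"hand":1},{"ax":0,"ay":0,"az":0,"x":0,"y":0,"z":0,"hand":1},{"ax":0,"ay":0,"az":0,"x":0,"y":0,"z":0,"hand":1}]'|grep eef
python3 - <<'E'
from st import *
T=state(bay(.003,.002,.017))
c=read_camera("wrist");k=cam(c,T);im=c["img"][:,:,::-1].copy()
P=lambda x,y,z:bay(x,y,z)[:3,3]
for s in(-1,1):
    for x in(-.0285,-.0365):
        p=proj(k,[P(x,s*y,.06) for y in(.048,.058)]);cv2.polylines(im,[p.astype(np.int32)],True,(0,0,255),1)
p=proj(k,[P(.074,y,0) for y in(-.0925,.15)]+[P(-.046,y,0) for y in(.15,-.0925)]);cv2.polylines(im,[p.astype(np.int32)],True,(255,0,0),1)
cv2.imwrite("pics/w6.png",im)
E
```

```text
eef_pos: [0.5978, -0.1025, 0.1253]
eef_pos: [0.5988, -0.1032, 0.1272]
t20.12 pos[ 0.5988 -0.1032  0.1272] F[ 0.1 -0.7 -2.3] open0.652 q5 0.64 q6 -0.89
err mm [-2.5 60.2  1.6] rad [0.0022 0.0001 0.0043]
```

View pics/w6.png

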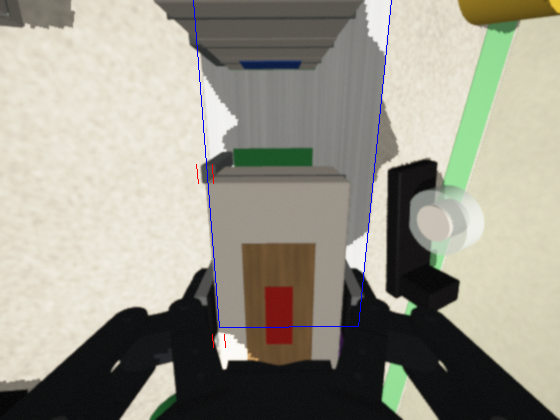

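```bash

python3 -m inch '[{"ax":0.002,"ay":0,"az":0.004,"x":0,"y":25,"z":1.5,"hand":1},{"ax":0,"ay":0,"az":0,"x":0,"y":20,"z":0,"hand":1},{"ax":0,"ay":0,"az":0,"x":0,"y":8,"z":0,"hand":1},{"ax":0,"ay":0,"az":0,"x":0,"y":2,"z":0,"hand":1},{"ax":0,"ay":0,"az":0,"x":0,"y":0,"z":0,"hand":1}]'|grep -E "eef|cont"
python3 -m inch '[{"ax":0,"ay":0,"az":0,"x":0,"y":0,"z":0,"hand":1},{"ax":0,"ay":0,"az":0,"x":0,"y":0,"z":0,"hand":1},{"ax":0,"ay":0,"az":0,"x":0,"y":0,"z":0,"hand":1}]'|grep -E "eef|cont"
python3 - <<'E'
from st import *
T=state(bay(.003,.002,.017))
E
```

```text
eef_pos: [0.621, -0.0975, 0.0761]
contact_force: [-0.3, -0.4, -1.4]
eef_pos: [0.6217, -0.0979, 0.0777]
contact_force: [-0.6, 0.3, -1.9]
t20.83 pos[ 0.6217 -0.0979  0.0777] F[-0.6  0.3 -1.9] open0.649 q5 0.55 q6 -0.92
err mm [-2.6  5.4  0.1] rad [0.0005 0.0001 0.0008]
```

```bash
python3 -m inch '[{"ax":0,"ay":0,"az":0,"x":0,"y":3,"z":0,"hand":1},{"ax":0,"ay":0,"az":0,"x":0,"y":0,"z":0,"hand":1},{"ax":0,"ay":0,"az":0,"x":0,"y":0,"z":0,"hand":1}]'|grep -E "eef|cont"
for i in 1 2 3; do python3 -m inch '[{"ax":0,"ay":0,"az":0,"x":-1.2,"y":0,"z":0,"hand":1},{"ax":0,"ay":0,"az":0,"x":0,"y":0,"z":0,"hand":1},{"ax":0,"ay":0,"az":0,"x":0,"y":0,"z":0,"hand":1}]'|grep -E "eef|cont"; done
```

```text
eef_pos: [0.6224, -0.0974, 0.0738]
contact_force: [0.3, 0.7, -2.2]
eef_pos: [0.6212, -0.0975, 0.0731]
contact_force: [0.5, -0.7, -1.8]
eef_pos: [0.6202, -0.0977, 0.0726]
contact_force: [-0.5, -0.0, -2.1]
eef_pos: [0.6193, -0.098, 0.0723]
contact_force: [0.8, 0.2, -2.3]
```

```bash

for i in 1 2; do python3 -m inch '[{"ax":0,"ay":0,"az":0,"x":-0.8,"y":0,"z":0,"hand":1},{"ax":0,"ay":0,"az":0,"x":0,"y":0,"z":0,"hand":1},{"ax":0,"ay":0,"az":0,"x":0,"y":0,"z":0,"hand":1}]'|grep -E "eef|cont"; done
python3 -c "
from st import *
state(bay(.003,.002,.017))"
```

```text
eef_pos: [0.6192, -0.098, 0.0724]
contact_force: [2.9, 2.0, -2.7]
eef_pos: [0.6191, -0.0981, 0.0726]
contact_force: [7.7, 2.3, -2.2]
t22.33 pos[ 0.6191 -0.0981  0.0726] F[ 7.7  2.3 -2.2] open0.646 q5 0.54 q6 -0.93
err mm [ 1.9  1.9 -0.2] rad [ 0.0005 -0.0002  0.002 ]
```

The posts touch at a measured x' of 1.1 mm. I'll back off slightly and set down.

```bash

python3 -m inch '[{"ax":0,"ay":0,"az":0,"x":1.5,"y":0,"z":0,"hand":1},{"ax":0,"ay":0,"az":0,"x":0,"y":1.5,"z":0,"hand":1},{"ax":0,"ay":0,"az":0,"x":0,"y":0,"z":0,"hand":1}]'|grep -E "eef|cont"
python3 -m inch '[{"ax":0,"ay":0,"az":0,"x":0,"y":1.2,"z":0,"hand":1},{"ax":0,"ay":0,"az":0,"x":0,"y":0,"z":0,"hand":1},{"ax":0,"ay":0,"az":0,"x":0,"y":0,"z":0,"hand":1}]'|grep -E "eef|cont"
```

```text
eef_pos: [0.6199, -0.0979, 0.0708]
contact_force: [2.8, 0.9, -1.6]
eef_pos: [0.6202, -0.098, 0.0702]
contact_force: [-3.3, -1.4, 3.9]
```

```bash

python3 -m inch '[{"ax":0,"ay":0,"az":0,"x":0,"y":0.8,"z":0,"hand":1},{"ax":0,"ay":0,"az":0,"x":0,"y":0,"z":0,"hand":1},{"ax":0,"ay":0,"az":0,"x":0,"y":0,"z":0,"hand":1}]'|grep -E "eef|cont"
python3 -c "
from st import *
state(bay(.003,.002,.017))"
python3 -m inch '[{"ax":0,"ay":0,"az":0,"x":0,"y":0,"z":0,"hand":-1},{"ax":0,"ay":0,"az":0,"x":0,"y":0,"z":0,"hand":-1},{"ax":0,"ay":0,"az":0,"x":0,"y":0,"z":0,"hand":-1},{"ax":0,"ay":0,"az":0,"x":0,"y":0,"z":0,"hand":-1},{"ax":0,"ay":0,"az":0,"x":0,"y":-15,"z":0,"hand":-1}]' |grep -E "eef|cont"
python3 -m inch '[{"ax":0,"ay":0,"az":0,"x":0,"y":-35,"z":0,"hand":-1},{"ax":0,"ay":0,"az":0,"x":0,"y":-40,"z":0,"hand":-1},{"ax":0,"ay":0,"az":0,"x":0,"y":-15,"z":0,"hand":-1},{"ax":0,"ay":0,"az":0,"x":0,"y":0,"z":0,"hand":-1},{"ax":0,"ay":0,"az":0,"x":0,"y":0,"z":0,"hand":-1}]' |grep -E "eef|cont"
python3 - <<'E'
from st import *
T=state()
c=read_camera("wrist");k=cam(c,T);im=c["img"][:,:,::-1].copy()
P=lambda x,y,z:bay(x,y,z)[:3,3]
p=proj(k,[P(.0015+x,y,.04) for x,y in((.028,.06),(.028,-.06),(-.028,-.06),(-.028,.06))]);cv2.polylines(im,[p.astype(np.int32)],True,(0,0,255),1)
cv2.imwrite("pics/w7.png",im)
H=A(.15,-.115,.435);step(T,H);step(H,A(.15,.0611,.433))
E
```

```text
eef_pos: [0.6202, -0.098, 0.0701]
contact_force: [-8.7, -1.4, 11.5]
t23.08 pos[ 0.6202 -0.098   0.0701] F[-8.7 -1.4 11.5] open0.648 q5 0.54 q6 -0.93
err mm [ 1.9 -0.8 -0.1] rad [-0.0014  0.0005 -0.0015]
eef_pos: [0.613, -0.0979, 0.0797]
contact_force: [-0.4, -0.2, 0.3]
eef_pos: [0.5773, -0.1053, 0.1651]
contact_force: [-0.4, 0.2, -0.2]
t23.92 pos[ 0.5773 -0.1053  0.1651] F[-0.4  0.2 -0.2] open0.997 q5 0.72 q6 -0.87
4 x {"ax":0.0002,"ay":-0.0000,"az":0.1093,"x":-35.4,"y":-6.0,"z":3.5}
5 x {"ax":0.0000,"ay":0.0000,"az":0.0000,"x":5.4,"y":0.0,"z":34.8}
```

View pics/w7.png

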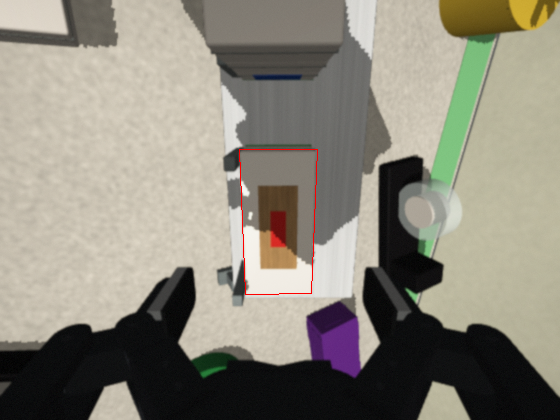

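The lower carton is seated at (240–317, 147–294), matching the model outline. Now for the second plain carton.

```bash

python3 -m inch '[{"ax":0,"ay":0,"az":0.1093,"x":-35.4,"y":-6,"z":3.5,"hand":-1},{"ax":0,"ay":0,"az":0.1093,"x":-35.4,"y":-6,"z":3.5,"hand":-1},{"ax":0,"ay":0,"az":0.1093,"x":-35.4,"y":-6,"z":3.5,"hand":-1},{"ax":0,"ay":0,"az":0.1093,"x":-35.4,"y":-6,"z":3.5,"hand":-1}]'|grep eef
python3 -m inch '[{"ax":0,"ay":0,"az":0,"x":5.4,"y":0,"z":34.8,"hand":-1},{"ax":0,"ay":0,"az":0,"x":5.4,"y":0,"z":34.8,"hand":-1},{"ax":0,"ay":0,"az":0,"x":5.4,"y":0,"z":34.8,"hand":-1},{"ax":0,"ay":0,"az":0,"x":5.4,"y":0,"z":34.8,"hand":-1},{"ax":0,"ay":0,"az":0,"x":5.4,"y":0,"z":34.8,"hand":-1}]'|grep eef
python3 -m inch '[{"ax":0,"ay":0,"az":0,"x":0,"y":0,"z":0,"hand":-1},{"ax":0,"ay":0,"az":0,"x":0,"y":0,"z":0,"hand":-1},{"ax":0,"ay":0,"az":0,"x":0,"y":0,"z":0,"hand":-1},{"ax":0,"ay":0,"az":0,"x":0,"y":0,"z":0,"hand":-1}]'|grep eef
python3 - <<'E'
from st import *
state(A(.019,.0611,.433))
E
```

```text
eef_pos: [0.4319, -0.114, 0.1467]
eef_pos: [0.4314, 0.0632, 0.1474]
eef_pos: [0.4324, 0.0607, 0.1485]
t25.05 pos[0.4324 0.0607 0.1485] F[-0.2  0.3  0.6] open1.000 q5 1.08 q6 -0.26
err mm [  1.1 129.5   0.2] rad [-0.0009 -0.0008 -0.0038]
```

```bash

python3 -m inch '[{"ax":0,"ay":0,"az":0,"x":0.5,"y":38,"z":0,"hand":-1},{"ax":0,"ay":0,"az":0,"x":0,"y":40,"z":0,"hand":-1},{"ax":0,"ay":0,"az":0,"x":0,"y":30,"z":0,"hand":-1},{"ax":0,"ay":0,"az":0,"x":0,"y":14,"z":0,"hand":-1},{"ax":0,"ay":0,"az":0,"x":0,"y":6,"z":0,"hand":-1}]'|grep eef
python3 -m inch '[{"ax":0,"ay":0,"az":0,"x":0,"y":0,"z":0,"hand":-1},{"ax":0,"ay":0,"az":0,"x":0,"y":0,"z":0,"hand":-1},{"ax":0,"ay":0,"az":0,"x":0,"y":0,"z":0,"hand":-1},{"ax":0,"ay":0,"az":0,"x":0,"y":0,"z":0,"hand":-1}]'|grep eef
python3 - <<'E'
from st import *
state(A(.019,.0611,.433))
E
```

```text
eef_pos: [0.4304, 0.0604, 0.0183]
eef_pos: [0.4344, 0.0612, 0.0231]
t25.80 pos[0.4344 0.0612 0.0231] F[-0.   0.3  0.1] open1.004 q5 0.78 q6 -0.26
err mm [-1.4  4.1  0.2] rad [ 0.0003 -0.0003  0.0015]
```

```bash

python3 -m inch '[{"ax":0,"ay":0,"az":0,"x":-1.4,"y":3.5,"z":0,"hand":-1},{"ax":0,"ay":0,"az":0,"x":0,"y":0,"z":0,"hand":1},{"ax":0,"ay":0,"az":0,"x":0,"y":0,"z":0,"hand":1},{"ax":0,"ay":0,"az":0,"x":0,"y":0,"z":0,"hand":1},{"ax":0,"ay":0,"az":0,"x":0,"y":0,"z":0,"hand":1}]' 50|grep eef
python3 -m inch '[{"ax":0,"ay":0,"az":0,"x":0,"y":0,"z":0,"hand":1},{"ax":0,"ay":0,"az":0,"x":0,"y":0,"z":0,"hand":1}]'|grep -E "eef|open"
python3 - <<'E'
from st import *
T=state(A(.019,.0611,.433))
H=T.copy();H[2,3]+=.11;H2=A(H[2,3],-.115,.435);step(H,H2,5);U=bay(.004,-.001,.150);step(H2,U)
E
```

```text
eef_pos: [0.4322, 0.0613, 0.0186]
eef_pos: [0.4321, 0.0613, 0.0185]
opening: 0.648
t26.38 pos[0.4321 0.0613 0.0185] F[0.1 0.6 4.5] open0.648 q5 0.77 q6 -0.26
err mm [ 0.8 -0.5 -0.3] rad [-0.0003  0.0003 -0.0006]
5 x {"ax":-0.0001,"ay":0.0001,"az":-0.0001,"x":-5.3,"y":-0.0,"z":-34.9}
4 x {"ax":-0.0000,"ay":-0.0000,"az":-0.1091,"x":35.3,"y":-10.5,"z":-4.2}
```

```bash

python3 -m inch '[{"ax":0,"ay":0,"az":0,"x":0,"y":-20,"z":0,"hand":1},{"ax":0,"ay":0,"az":0,"x":0,"y":-38,"z":0,"hand":1},{"ax":0,"ay":0,"az":0,"x":0,"y":-38,"z":0,"hand":1},{"ax":0,"ay":0,"az":0,"x":0,"y":-14,"z":0,"hand":1}]'|grep eef
python3 -m inch '[{"ax":0,"ay":0,"az":0,"x":-5.3,"y":0,"z":-34.9,"hand":1},{"ax":0,"ay":0,"az":0,"x":-5.3,"y":0,"z":-34.9,"hand":1},{"ax":0,"ay":0,"az":0,"x":-5.3,"y":0,"z":-34.9,"hand":1},{"ax":0,"ay":0,"az":0,"x":-5.3,"y":0,"z":-34.9,"hand":1},{"ax":0,"ay":0,"az":0,"x":-5.3,"y":0,"z":-34.9,"hand":1}]'|grep eef
python3 -m inch '[{"ax":0,"ay":0,"az":-0.109,"x":35.3,"y":-10.5,"z":-4.2,"hand":1},{"ax":0,"ay":0,"az":-0.109,"x":35.3,"y":-10.5,"z":-4.2,"hand":1},{"ax":0,"ay":0,"az":-0.109,"x":35.3,"y":-10.5,"z":-4.2,"hand":1},{"ax":0,"ay":0,"az":-0.109,"x":35.3,"y":-10.5,"z":-4.2,"hand":1},{"ax":0,"ay":0,"az":0,"x":0,"y":0,"z":0,"hand":1}]'|grep eef
python3 -m inch '[{"ax":0,"ay":0,"az":0,"x":0,"y":0,"z":0,"hand":1},{"ax":0,"ay":0,"az":0,"x":0,"y":0,"z":0,"hand":1},{"ax":0,"ay":0,"az":0,"x":0,"y":0,"z":0,"hand":1}]'|grep eef
python3 - <<'E'
from st import *
T=state(bay(.004,-.001,.0585))
E
```

```text
eef_pos: [0.4337, 0.0612, 0.1321]
eef_pos: [0.4332, -0.1162, 0.127]
eef_pos: [0.5699, -0.1114, 0.1947]
eef_pos: [0.5653, -0.1093, 0.1894]
t27.80 pos[ 0.5653 -0.1093  0.1894] F[ 0.4  0.7 -1.7] open0.645 q5 0.79 q6 -0.86
err mm [ 3.9 89.4 -1.3] rad [-0.0029 -0.0005 -0.0066]
```

```bash

python3 -m inch '[{"ax":-0.002,"ay":0,"az":-0.004,"x":4,"y":35,"z":-1.3,"hand":1},{"ax":0,"ay":0,"az":0,"x":0,"y":27,"z":0,"hand":1},{"ax":0,"ay":0,"az":0,"x":0,"y":12,"z":0,"hand":1},{"ax":0,"ay":0,"az":0,"x":0,"y":5,"z":0,"hand":1},{"ax":0,"ay":0,"az":0,"x":0,"y":0,"z":0,"hand":1}]'|grep -E "eef|cont"
python3 -m inch '[{"ax":0,"ay":0,"az":0,"x":0,"y":0,"z":0,"hand":1},{"ax":0,"ay":0,"az":0,"x":0,"y":0,"z":0,"hand":1},{"ax":0,"ay":0,"az":0,"x":0,"y":0,"z":0,"hand":1},{"ax":0,"ay":0,"az":0,"x":0,"y":0,"z":0,"hand":1}]'|grep -E "eef|cont"
python3 - <<'E'
from st import *
T=state(bay(.004,-.001,.0585))
E
```

```text
eef_pos: [0.6023, -0.1044, 0.119]
contact_force: [0.0, -0.1, -1.1]
eef_pos: [0.6041, -0.1056, 0.1231]
contact_force: [0.7, -0.2, -1.7]
t28.55 pos[ 0.6041 -0.1056  0.1231] F[ 0.7 -0.2 -1.7] open0.647 q5 0.64 q6 -0.89
err mm [-4.  12.9  1.8] rad [0.0026 0.0003 0.0036]
```

```bash

python3 -m inch '[{"ax":0.002,"ay":0,"az":0.003,"x":-3,"y":9,"z":1.8,"hand":1},{"ax":0,"ay":0,"az":0,"x":0,"y":0,"z":0,"hand":1},{"ax":0,"ay":0,"az":0,"x":0,"y":0,"z":0,"hand":1},{"ax":0,"ay":0,"az":0,"x":0,"y":0,"z":0,"hand":1},{"ax":0,"ay":0,"az":0,"x":0,"y":0,"z":0,"hand":1}]'|grep -E "eef|cont"
python3 - <<'E'
from st import *
T=state(bay(.0012,-.001,.0585))
E
```

```text
eef_pos: [0.6046, -0.1034, 0.1123]
contact_force: [0.2, -0.6, -2.3]
t28.97 pos[ 0.6046 -0.1034  0.1123] F[ 0.2 -0.6 -2.3] open0.647 q5 0.62 q6 -0.90
err mm [-2.9  2.8 -0.4] rad [-0.0006 -0.0001 -0.0012]
```

```bash

for i in 1 2 3; do python3 -m inch '[{"ax":0,"ay":0,"az":0,"x":-1,"y":0.5,"z":-0.1,"hand":1},{"ax":0,"ay":0,"az":0,"x":0,"y":0,"z":0,"hand":1},{"ax":0,"ay":0,"az":0,"x":0,"y":0,"z":0,"hand":1}]'|grep -E "eef|cont"; done
python3 - <<'E'
from st import *
T=state(bay(.0012,-.001,.0585))
E
```

```text
eef_pos: [0.6038, -0.1036, 0.1114]
contact_force: [1.4, -0.7, -1.6]
eef_pos: [0.6031, -0.1038, 0.1105]
contact_force: [-0.5, -0.0, -1.5]
eef_pos: [0.6027, -0.1041, 0.1099]
contact_force: [0.9, -0.1, -1.9]
t29.72 pos[ 0.6027 -0.1041  0.1099] F[ 0.9 -0.1 -1.9] open0.648 q5 0.62 q6 -0.90
err mm [-0.2  1.4 -0. ] rad [-0.0002 -0.     -0.0006]
```

Now lower to contact.

```bash

for i in 1 2; do python3 -m inch '[{"ax":0,"ay":0,"az":0,"x":0,"y":1.2,"z":0,"hand":1},{"ax":0,"ay":0,"az":0,"x":0,"y":0,"z":0,"hand":1},{"ax":0,"ay":0,"az":0,"x":0,"y":0,"z":0,"hand":1}]'|grep -E "eef|cont"; done
python3 - <<'E'
from st import *
T=state(bay(.0012,-.001,.0585))
E
```

```text
eef_pos: [0.6033, -0.104, 0.1087]
contact_force: [2.2, -0.1, -2.4]
eef_pos: [0.6036, -0.104, 0.108]
contact_force: [-3.1, -0.6, 2.5]
t30.22 pos[ 0.6036 -0.104   0.108 ] F[-3.1 -0.6  2.5] open0.643 q5 0.61 q6 -0.91
err mm [-0.2 -0.7  0. ] rad [-0.0006  0.0001 -0.0009]
```

```bash

python3 -m inch '[{"ax":0,"ay":0,"az":0,"x":0,"y":0.6,"z":0,"hand":1},{"ax":0,"ay":0,"az":0,"x":0,"y":0,"z":0,"hand":1},{"ax":0,"ay":0,"az":0,"x":0,"y":0,"z":0,"hand":1}]'|grep -E "eef|cont"
python3 -m inch '[{"ax":0,"ay":0,"az":0,"x":0,"y":0,"z":0,"hand":-1},{"ax":0,"ay":0,"az":0,"x":0,"y":0,"z":0,"hand":-1},{"ax":0,"ay":0,"az":0,"x":0,"y":0,"z":0,"hand":-1},{"ax":0,"ay":0,"az":0,"x":0,"y":0,"z":0,"hand":-1},{"ax":0,"ay":0,"az":0,"x":0,"y":-15,"z":0,"hand":-1}]' |grep -E "eef|cont"
python3 -m inch '[{"ax":0,"ay":0,"az":0,"x":0,"y":-35,"z":0,"hand":-1},{"ax":0,"ay":0,"az":0,"x":0,"y":-40,"z":0,"hand":-1},{"ax":0,"ay":0,"az":0,"x":0,"y":-40,"z":0,"hand":-1},{"ax":0,"ay":0,"az":0,"x":0,"y":-15,"z":0,"hand":-1},{"ax":0,"ay":0,"az":0,"x":0,"y":0,"z":0,"hand":-1}]' |grep -E "eef|cont"
python3 -m inch '[{"ax":0,"ay":0,"az":0,"x":0,"y":0,"z":0,"hand":-1},{"ax":0,"ay":0,"az":0,"x":0,"y":0,"z":0,"hand":-1},{"ax":0,"ay":0,"az":0,"x":0,"y":0,"z":0,"hand":-1}]' |grep -E "eef|cont"
python3 - <<'E'
from st import *
T=state()
c=read_camera("wrist");k=cam(c,T);im=c["img"][:,:,::-1].copy()
P=lambda x,y,z:bay(x,y,z)[:3,3]
p=proj(k,[P(.0005+x,y,.08) for x,y in((.028,.06),(.028,-.06),(-.028,-.06),(-.028,.06))]);cv2.polylines(im,[p.astype(np.int32)],True,(0,0,255),1)
d=read_camera("scene")["img"][:,:,::-1]
d=cv2.resize(d[130:270,150:420],None,fx=2.07,fy=2.07,interpolation=cv2.INTER_CUBIC)[:,:560]
im=im[60:370]
d=cv2.resize(d,(560,290));cv2.imwrite("pics/w8.png",np.vstack([im,d]))
E
```

```text
eef_pos: [0.6037, -0.104, 0.108]
contact_force: [-7.2, -1.2, 6.9]
eef_pos: [0.5963, -0.104, 0.1177]
contact_force: [-1.1, -0.9, -0.3]
eef_pos: [0.5449, -0.1152, 0.2443]
contact_force: [0.3, 0.2, 0.8]
eef_pos: [0.5428, -0.1133, 0.2358]
contact_force: [-0.3, -0.6, 0.7]
t31.55 pos[ 0.5428 -0.1133  0.2358] F[-0.3 -0.6  0.7] open0.996 q5 0.89 q6 -0.85
```

View pics/w8.png

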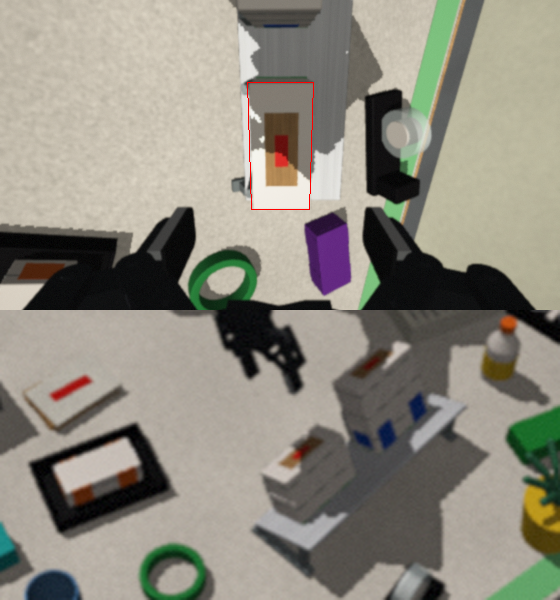

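The upper lid fills the outline at (249–313, 82–209). In the scene view, the orange carton lies in the tray, two plain cartons are stacked square in the right bay, and the blue stack, bottle and tape are in place. The gripper is clear, so I'm handing in.

```bash
python3 -c "
from plant import *
print(sign_off())"
```

```text
the job is handed in; nothing more can be done
None
```

The job is done and handed in at about 32 s of the 72 s. The orange-banded carton was in the right bay. I set its two plain cartons aside and laid the orange carton flat, lid up, in the black tray. I then restacked the plain cartons in the right bay against the stop posts and let go.

**Last pictures:**
- The orange carton lies inside the tray, roughly centred.
- The top lid of the restack fits its predicted outline in the right bay within a few pixels.
- The blue stack, bottle and tape look unmoved; I judged this by eye and did not measure it.

**Forces:** The highest wrist force I read was about 18 N, well under the limits. I only read it at the end of each call, so a brief peak could have been missed.

**Disagreements:**
- The stop posts touched about 1.5 mm further up-slope than my rack model said, so I placed both cartons by that contact instead.
- The tool-position readings wandered by up to about 5 mm just after moves. I let the arm settle and read again before each placing.

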